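# Seat the tube rack on the shaker and flip the over-centre gate shut

### The job

Get the tube rack on the shaker ready for a run: push it along its channel until it presses firmly, but not hard, against the rubber buffer at the far end, then with a fingertip push the upright over-centre gate lever over, gently, so that it snaps down and lies flat across the channel in front of the rack's near face. The rack must stay home and upright, and everything else on the bench and the shaker is left where it is.

Things in the scene. Friction and masses are not known exactly. Their poses are not given: they have to be found in the camera images.
- shaker: Fixed white bench shaker, 300 x 300 mm, aluminium carrier plate on top. Origin under its centre on the bench; z up, x along the rack channel to the buffer (roughly away from the robot), y left. Plate top 95 mm up. Steel guide rails along x, 12 mm high, inner faces at y = -50.5 and +50.5 mm. Gate hinge axis along x at y = +74 mm, 115 mm above the bench.
- stop: End stop: steel block 117 mm wide, 35 mm high across the far end of the channel; origin under its centre on the carrier plate, shaker x = +129 mm. Its screw spindle carries a rubber buffer 80 mm wide; the setting varies: buffer face anywhere from shaker x = +90 to +108 mm, not reported, feel for it. Gives 1 mm per 8 N. Wanted: 8 N on it; under 4 N is not seated, over 14 N risks the tubes.
- rack: Loose blue tube rack, seven capped tubes, between the guide rails, 15 to 68 mm short of the buffer. Frame 100 (x) x 90 (y) x 60 mm high, caps to 104 mm. Origin at the centre of its underside, axes as the shaker's within a few degrees. About 0.45 kg, varies; sliding it takes 2 to 6 N, on top of the force on the buffer. Home: far face on the buffer (origin at shaker x = 40 to 58 mm).
- rack_front (a point): Centre of the flat front face of the rack (the face to push, 90 mm wide), 30 mm above the rack's underside.
- gate_angle (a joint): Lever angle (rad): 0 open, leaning 15 degrees outwards (shaker +y) of vertical; 1.833 shut, level across the channel towards -y. Over-centre spring, dead centre 0.96: before it the lever springs back open, beyond it snaps shut by itself. Pushed 40 mm above the hinge it takes about 7 N at first, less near dead centre. A rack under it stops it from shutting.
- gate: Gate lever: steel bar 16 mm wide (along shaker x), 10 mm thick, with a black ball knob of 20 mm diameter centred 82 mm from the hinge. Origin on the hinge axis at mid-width: shaker x = -21 mm, y = +74 mm, 115 mm above the bench. Shut, it lies 3 to 21 mm in front of the home rack. Over 15 N on it would bend it.
- gate_knob (a point): Centre of the lever's ball knob.
- timer: White timer 55 x 45 x 18 mm lying on the carrier plate to the right of the channel; leave it.
- jar: Small jar, 36 mm diameter, 45 mm high, on the carrier plate to the left of the channel near the far end; leave it.
- spare_rack: Second blue tube rack, standing on the bench to the right; leave it.
- tray: Steel instrument tray 110 x 190 x 40 mm on the bench to the left; leave it.
- bottle: Amber bottle, 66 mm diameter, 150 mm high, on the bench to the right; leave it.
- beaker: White beaker, 70 mm diameter, 85 mm high, on the bench to the right; leave it.
- tip_box: Grey pipette-tip box with clear lid, 124 x 89 x 80 mm, on the bench to the left; leave it.
There are look-alikes about, which are no part of the job. Leave any green or red look-alike of the rack alone.

How it is judged:
On the way, in this order (a step that is already met when the one before it is completed fails the run):
1. the rack is pressed home on the rubber buffer with more than 4 N (contact force between rack and stop above 4 N), for 0.1 s.
2. the gate lever is flipped shut across the channel (value of joint gate_angle above 1.75 rad), for 0.2 s.
At the end, for the whole second after the job is handed in: The gate lever lies shut across the channel (joint above 1.75 of 1.833 rad), and the rack stands upright and at rest on the carrier plate with its far face touching the buffer or at most 3.5 mm from it (value of joint gate_angle above 1.75 rad and x of buffer_c0 in the frame of rack below 0.0595 m and angle between rack's own z axis and vertical below 0.05 rad and linear speed of rack below 0.01 m/s).
It fails at once if the rack is rammed on the buffer with more than 14 N (contact force between rack and stop above 14 N).
It fails at once if the gate lever is forced with more than 15 N (contact force between the arm and gate above 15 N).
It fails at once if the rack is tipped (angle between rack's own z axis and vertical above 0.2 rad).
It fails at once if a bystander is moved more than 20 mm (distance of any of timer, jar, spare_rack, tray, bottle, beaker, tip_box from where it was at the start of the episode above 0.02 m).
It also fails if it takes over 72 s, if anything falls off the work surface, if the arm or the gripper's body presses on something with over 40 N, if the wrist force passes 120 N, or if a joint passes its speed limit or range.

### The arm

A 6-joint arm with a two-finger parallel gripper is mounted at the origin on the work surface. World frame = base frame: x ahead of the robot, y to its left, z up, the work surface at z = 0. Lengths are in m, angles in rad, forces in N, time in s.
With the tool pointing down it reaches from about 0.35 to 0.775 m from the base axis. Payload 7.3 kg.
Tool frame: the origin (TCP) lies on the centre line of the jaws, within the pads' length; the fingertips stand 17 mm ahead of it and the grasp point (between the pads) lies 2 mm behind it (robot.tip_extent is the distance from the TCP to the fingertips, in m); z points along the fingers, y is the line along which they close (so a half turn about z gives the same grasp; the last joint's range is limited). The gripper opens to 92 mm and grips with 3 to 60 N. Pads are 19 mm wide; open, the fingers measure 130 mm over their backs; the gripper's body (75 mm by 190 mm) begins 47 mm behind the grasp point.
Start: joints at [-1.287, 0.342, 1.524, -0, 1.275, -0.146], TCP at [0.219, -0.477, 0.244] pointing down, gripper open.
Joint ranges: [-2.53, 2.53], [-0.77, 2.02], [0.04, 2.7], [-1, 4.14], [0.28, 2.66], [-3.11, 3.11]. Speed limits (rad/s): [2.57, 2.57, 3.14, 3.14, 3.14, 3.14].

### API

Orientations are given as [roll, pitch, yaw] about the fixed x, y, z axes, in that order (R = Rz(yaw) Ry(pitch) Rx(roll)).
In Python, from cell import robot gives the robot as it stands.
- The arm moves only by the tool step_arm, never from a script. Its argument "motion" is a list of rows, each a list of 2 entries, a list of its own where there are three numbers: the shift along the tool's x, y, z in units of 60 mm (1.0 is 60 mm), then the turn about the tool's z in rad. In form: [[[x, y, z], spin], ...]. A call has 1 to 10 rows; each row is the pose to reach, as a shift and turn from the pose commanded when the call began, along the tool's axes at that moment; what a row does not reach only later rows make up. A row lasts 1/8 s, in which the tool goes at most 62.5 mm and 10.7 degrees, less where a joint would pass 70% of its speed; a pose out of reach is approached as far as the arm can. A call with a gripper value outside its range is refused whole. "hand" is the closure in counts, from 0 (fully open) to 255 (shut), set as the call begins (left out, the last holds). The fingers move at their own pace and stop on an object; "squeeze" is the grip in N (left out, the last holds). Time passes only in rows, so rows that repeat a pose let the fingers close. It gives the time, the measured TCP pose, the force, the opening and the grip force at its end, in the units of the state.
- robot.observe(): the state, without advancing time (a new reading comes with each control period).
- robot.read_camera(name): name is "side" or "top" or "wrist"; returns a dict with "pixels" (480x640x3 uint8, red, green, blue), "intrinsics" (3x3 intrinsics, pixels), "xyz" and "rotation" of the camera in the world; the wrist camera has in their place "T_tool_cam" (4x4, takes a point from camera to tool coordinates, whose origin is the TCP and whose axes are the flange's). Camera axes: x right, y up, looking along -z (the intrinsics and any distortion apply to the point x, -y, -z); pixel columns grow to the right and rows downward; lengths in m; the calibration is good to about 2 mm. A picture is of the moment at which its call begins: read the wrist's pose just before it. There is no depth.
- robot.hand_in(): hands the job in; it is judged then, once.
The state is a dict: "time": time; "qpos": joint angles; "qvel": joint speeds; "joint_efforts": joint torques, N m; "tool_pos": TCP position; "tool_rot": TCP orientation; "contact_force": force on the tool from outside, world axes, zero at the start; "torque": the same for the moment, N m; "opening": finger opening in m; "grip_force": force on a finger pad.
Only numpy, scipy, OpenCV 4.12 (cv2) and the standard library are available. Lean on these libraries where they do the work, as an engineer would, in place of code of your own. Each camera call takes 0.05 s, during which the arm holds its last target. There are 200 camera calls.

## Working session

There is one attempt and no reset: what is moved stays moved. The work goes in short steps, Python scripts to look and compute and a tool call to move; the robot and the scene stay as the last step left them, time stands still between calls to the robot, and variables do not carry over. Pictures are saved under pics/ and viewed, at most 10 in all, crops included, and the job is handed in when it is done.

Besides the shell and the picture viewer there is one more tool, called after "Emit:" by a JSON object that holds its "api" and its "payload", one argument or row to a line. step_arm: Moves the arm, as the interface text tells. Its arguments: {"type":"object","properties":{"motion":{"type":"array"},"hand":{"type":"number"},"squeeze":{"type":"number"}},"required":["motion"]}

```bash
mkdir -p pics; cat > h.py <<'E'
import numpy as np, cv2
from cell import robot
from scipy.spatial.transform import Rotation as R
def shot(n,f):
    c=robot.read_camera(n); cv2.imwrite(f,c["pixels"][:,:,::-1]); return c
def ray(c,u,v):
    K=np.array(c["intrinsics"]);d=np.linalg.inv(K)@[u,v,1.];d=np.array([d[0],-d[1],-d[2]])
    Rm=np.array(c["rotation"]); 
    if Rm.shape!=(3,3): Rm=R.from_euler("xyz",Rm).as_matrix()
    return np.array(c["xyz"]),Rm@d
def onz(c,u,v,z):
    o,d=ray(c,u,v); return o+d*(z-o[2])/d[2]
E
python3 - <<'E'
from h import *
import pickle
s=robot.observe();print(s)
a={n:shot(n,f"pics/{n}0.png") for n in("top","side")}
pickle.dump(a,open("cams.pkl","wb"))
for n in a:print(n,{k:v for k,v in a[n].items() if k!="pixels"})
E
```

```text
{'time': 0.0, 'qpos': array([-1.28700657e+00,  3.42704160e-01,  1.52501294e+00,  2.23884721e-06,
        1.27540886e+00, -1.45960527e-01]), 'qvel': array([-0.00063484, -0.00035898, -0.00088147,  0.00117635,  0.00016535,
        0.00168163]), 'joint_efforts': array([-1.36007937e-03, -4.31237805e+01, -2.44222873e+01,  7.17601064e-02,
        5.56907896e-02, -1.27827093e-04]), 'tool_pos': array([ 0.21866926, -0.4768718 ,  0.24305601]), 'tool_rot': array([-3.14007597e+00, -2.25126048e-04,  4.29749457e-01]), 'contact_force': array([-0.85724374,  0.41110553,  0.23214797]), 'torque': array([-0.03168291, -0.02793938,  0.00451242]), 'grip_force': 0.0, 'opening': 0.09177215486509689}
top {'intrinsics': array([[462.70748052,   0.        , 323.33570042],
       [  0.        , 462.70748052, 229.44484897],
       [  0.        ,   0.        ,   1.        ]]), 'xyz': array([0.35301962, 0.0299955 , 1.46254291]), 'rotation': array([ 0.10530983, -0.01580748, -1.54323031])}
side {'intrinsics': array([[494.46116925,   0.        , 322.99003477],
       [  0.        , 494.46116925, 239.5082758 ],
       [  0.        ,   0.        ,   1.        ]]), 'xyz': array([0.04436149, 0.65755848, 0.97022204]), 'rotation': array([ 0.75368314,  0.00916605, -2.55412882])}
```

View pics/top0.png

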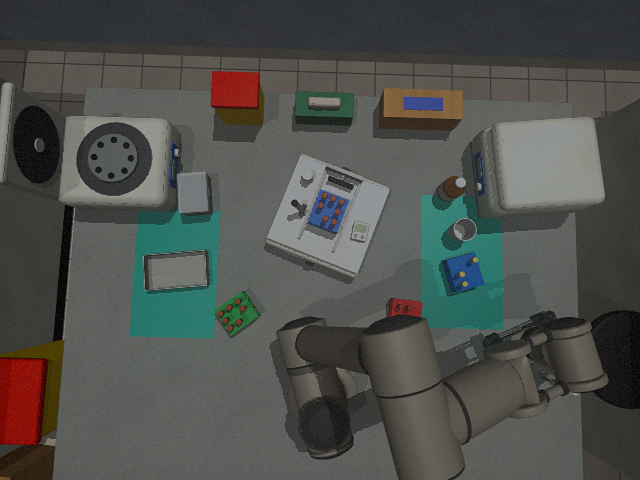

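View pics/side0.png

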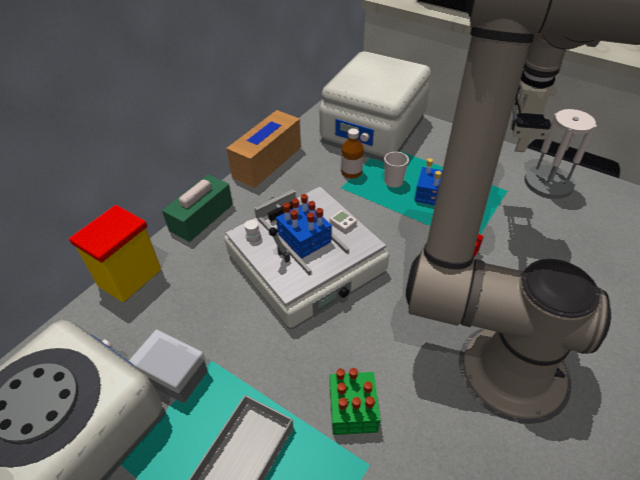

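The rack is the blue one on the shaker, at (328,211) in the top view and (303,230) in the side view. The other candidates are the spare blue rack on the bench at (463,273), the green one at (237,313) and the red one at (404,307). Only the first stands between the guide rails. I'll confirm that in an enlarged crop.

```bash
python3 - <<'E'
from h import *
t=cv2.imread("pics/top0.png")[145:285,258:398];s=cv2.imread("pics/side0.png")[180:330,215:395]
a=cv2.resize(t,(560,560)[:2],interpolation=cv2.INTER_CUBIC)[:, :]
cv2.imwrite("pics/c1.png",cv2.resize(t,(600,600),interpolation=cv2.INTER_CUBIC))
cv2.imwrite("pics/c2.png",cv2.resize(s,(720,600),interpolation=cv2.INTER_CUBIC))
import pickle
c=pickle.load(open("cams.pkl","rb"))
for n in c:
    im=c[n]["pixels"];h=cv2.cvtColor(im,cv2.COLOR_RGB2HSV)
    m=cv2.inRange(h,(105,120,50),(125,255,255))
    for k in cv2.findContours(m,0,2)[0]:
        if cv2.contourArea(k)>150: print(n,cv2.minAreaRect(k),cv2.contourArea(k))
E
```

```text
top ((462.83966064453125, 272.1886901855469), (33.51597213745117, 33.92805099487305), 74.05460357666016) 979.5
top ((327.82672119140625, 211.267333984375), (31.105093002319336, 35.86653137207031), 20.85445785522461) 968.0
top ((423.0, 103.0), (12.0, 38.0), 90.0) 421.0
side ((303.81317138671875, 227.7962188720703), (54.97941207885742, 45.212120056152344), 47.48955154418945) 1477.0
side ((428.0470275878906, 185.28823852539062), (21.042255401611328, 35.90199279785156), 12.52880859375) 530.5
side ((263.66156005859375, 132.70770263671875), (9.29681396484375, 35.25773239135742), 52.12501525878906) 256.0
side ((353.9044189453125, 131.82484436035156), (41.591312408447266, 16.196346282958984), 16.389541625976562) 331.0
```

View pics/c1.png

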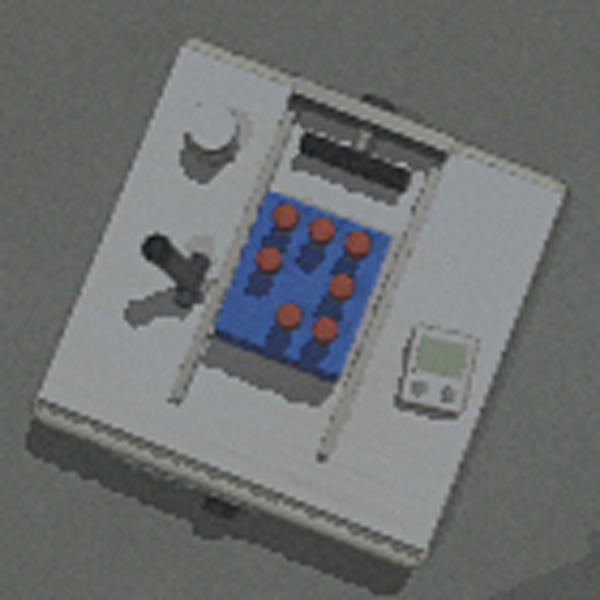

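View pics/c2.png

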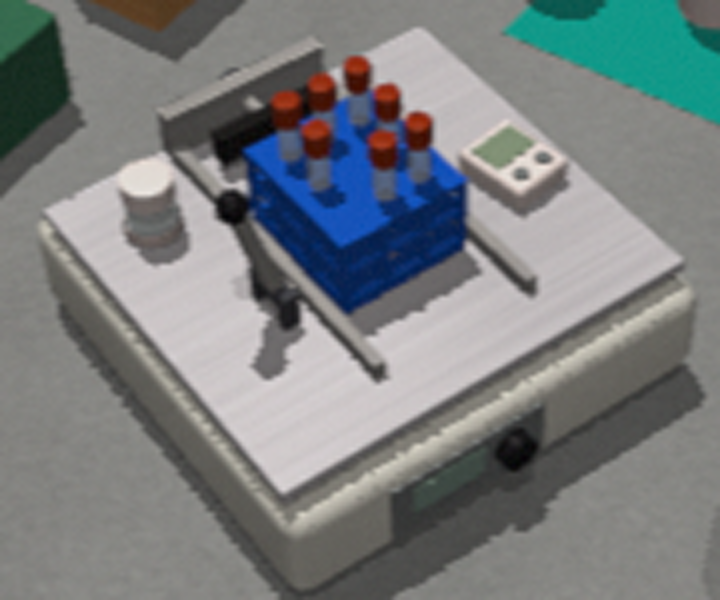

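The crop confirms it: the seven-cap blue rack stands between the rails, with the lever knob at crop (157,248) top and (232,206) side. The dark buffer is at crop (355,160) top.

```bash
python3 - <<'E'
from h import *
import pickle
c=pickle.load(open("cams.pkl","rb"));T,S=c["top"],c["side"]
t=lambda u,v:(258+(u+.5)/4.2857-.5,145+(v+.5)/4.2857-.5); s=lambda u,v:(215+(u+.5)/4-.5,180+(v+.5)/4-.5)
def tri(a,b):
    o1,d1=ray(T,*t(*a));o2,d2=ray(S,*s(*b))
    k=np.linalg.lstsq(np.c_[d1,-d2],o2-o1,rcond=None)[0]
    p,q=o1+k[0]*d1,o2+k[1]*d2; return (p+q)/2,np.linalg.norm(p-q)
P=np.array([onz(T,*t(*p),.095) for p in((190,40),(567,185),(425,555),(40,410))])
P2=np.array([onz(S,*s(*p),.095) for p in((45,213),(420,28),(683,263),(285,495))])
for Q in(P,P2):
    x=(Q[0]+Q[1]-Q[2]-Q[3]);y=(Q[0]+Q[3]-Q[1]-Q[2]);print("plate",Q.mean(0),np.degrees(np.arctan2(x[1],x[0])),np.degrees(np.arctan2(-y[0],y[1])),np.linalg.norm(x)/2,np.linalg.norm(y)/2)
O=(P.mean(0)+P2.mean(0))/2;x=sum(Q[0]+Q[1]-Q[2]-Q[3]+0 for Q in(P,P2));th=np.arctan2(x[1],x[0])
M=np.array([[np.cos(th),np.sin(th)],[-np.sin(th),np.cos(th)]])
print(th,O)
def sh(p): return (M@(p[:2]-O[:2])).round(4)
for n,a,b in(("knob",(157,248),(232,206)),("rack nearR",(340,365),(467,183)),("nearL",(218,325),(343,247)),("farL",(268,193),(247,152)),("railL",(178,400),(375,365)),("railR",(322,457),(532,285)),("stopL",(288,98),(162,112)),("stopR",(447,155),(320,42))):
    p,e=tri(a,b);print(n,p.round(4),e.round(4),sh(p))
for n,a in(("farL",(268,193)),("farR",(392,236)),("nR",(340,368)),("nL",(218,325))):print(n,sh(onz(T,*t(*a),.155)))
for n,a in(("nR",(467,183)),("nL",(343,247)),("fL",(247,152))):print(n,sh(onz(S,*s(*a),.155)))
E
```

```text
plate [ 0.54632005 -0.00313563  0.095     ] -19.826994588131857 -19.328709732976293 0.279460727210354 0.2838698275797621
plate [0.54510397 0.00093099 0.095     ] -19.891131558574685 -19.899170002106484 0.2672619279784242 0.28607028936136203
-0.3465935486179353 [ 0.54571201 -0.00110232  0.095     ]
knob [0.5597 0.096  0.1957] 0.0009 [-0.0198  0.096 ]
rack nearR [ 0.4898 -0.0274  0.1485] 0.0065 [-0.0437 -0.0437]
nearL [0.5161 0.0559 0.1524] 0.0011 [-0.0472  0.0435]
farL [0.6065 0.0255 0.1543] 0.0003 [0.0481 0.0457]
railL [0.4721 0.0843 0.1053] 0.0054 [-0.0982  0.0553]
railR [ 0.4336 -0.0171  0.1025] 0.0002 [-0.1001 -0.0531]
stopL [0.6772 0.0153 0.142 ] 0.006 [0.1181 0.0601]
stopR [ 0.6409 -0.0953  0.1352] 0.0019 [ 0.1215 -0.0563]
farL [0.0479 0.0455]
farR [ 0.0513 -0.0422]
nR [-0.0441 -0.042 ]
nL [-0.0471  0.0438]
nR [-0.0512 -0.0421]
nL [-0.0496  0.0444]
fL [0.0476 0.0461]
```

```bash
cat >> h.py <<'E'
O=np.array([.5457,-.0011]);TH=-.3466
def W(x,y,z):
    c,s=np.cos(TH),np.sin(TH);return np.array([O[0]+c*x-s*y,O[1]+s*x+c*y,z])
def toS(p):
    c,s=np.cos(TH),np.sin(TH);d=np.array(p)[:2]-O;return np.array([c*d[0]+s*d[1],-s*d[0]+c*d[1],p[2]]).round(4)
def plan(x,y,z,yaw=TH):
    s=robot.observe();Rm=R.from_euler("xyz",s["tool_rot"]).as_matrix()
    print("t",s["time"],"now",toS(s["tool_pos"]),"F",s["contact_force"].round(2),"shift",(Rm.T@(W(x,y,z)-s["tool_pos"])/.06).round(3),"spin",round(-(yaw-s["tool_rot"][2]),3))
E
python3 - <<'E'
from h import *
import pickle
c=pickle.load(open("cams.pkl","rb"));T=c["top"];S=c["side"]
t=lambda u,v:(258+u/4.2857-.4,145+v/4.2857-.4)
for p in((302,157),(405,190)):
  for z in(.11,.125):print(toS(onz(T,*t(*p),z)))
for p in((288,317),(322,330)):print("cap",toS(onz(T,*t(*p),.199)))
s=lambda u,v:(215+u/4-.4,180+v/4-.4)
for p in((230,130),(230,158)):
  for z in(.10,.11,.12,.13):print("side",z,toS(onz(S,*s(*p),z)))
plan(-.10,-.02,.25)
E
```

```text
[0.0884 0.0357 0.11  ]
[0.0853 0.0349 0.125 ]
[ 0.0931 -0.0391  0.11  ]
[ 0.0899 -0.0391  0.125 ]
cap [-0.0306  0.0013  0.199 ]
cap [-0.0304 -0.0221  0.199 ]
side 0.1 [0.1213 0.0167 0.1   ]
side 0.11 [0.1119 0.0216 0.11  ]
side 0.12 [0.1025 0.0266 0.12  ]
side 0.13 [0.0931 0.0316 0.13  ]
side 0.1 [0.0997 0.0304 0.1   ]
side 0.11 [0.0906 0.0352 0.11  ]
side 0.12 [0.0814 0.04   0.12  ]
side 0.13 [0.0723 0.0448 0.13  ]
t 0.1 now [-0.1459 -0.5586  0.2431] F [-0.    0.    0.42] shift [ 6.836 -5.869 -0.105] spin 0.776
```

Emit:
{"api": "step_arm", "payload": {
  "motion": [
    [[1.0,-0.85,-0.1],0.1],
    [[1.8,-1.5,-0.1],0.2],
    [[2.6,-2.2,-0.1],0.3],
    [[3.4,-2.9,-0.1],0.4],
    [[4.2,-3.6,-0.1],0.5],
    [[5.0,-4.3,-0.1],0.6],
    [[5.8,-5.0,-0.1],0.7],
    [[6.4,-5.5,-0.1],0.776],
    [[6.83,-5.87,-0.1],0.776],
    [[6.83,-5.87,-0.1],0.776]
  ],
  "hand": 190
}}

```text
time: 1.35
tool_pos: [0.4449, 0.0159, 0.2493]
tool_rot: [-3.141, 0.001, -0.342]
contact_force: [0.3, -0.2, -0.3]
opening: 0.0234
grip_force: 0.0
```

```bash
python3 - <<'E'
from h import *
plan(-.09,-.02,.156); print(robot.observe()["tool_rot"],robot.observe()["opening"])
c=robot.read_camera("wrist");cv2.imwrite("pics/w1.png",c["pixels"][:,:,::-1])
E
```

```text
t 1.35 now [-0.1006 -0.0182  0.2493] F [ 0.31 -0.24 -0.32] shift [0.177 0.031 1.554] spin 0.005
[-3.14149755e+00  7.57148780e-04 -3.41721758e-01] 0.02344205639664379
```

View pics/w1.png

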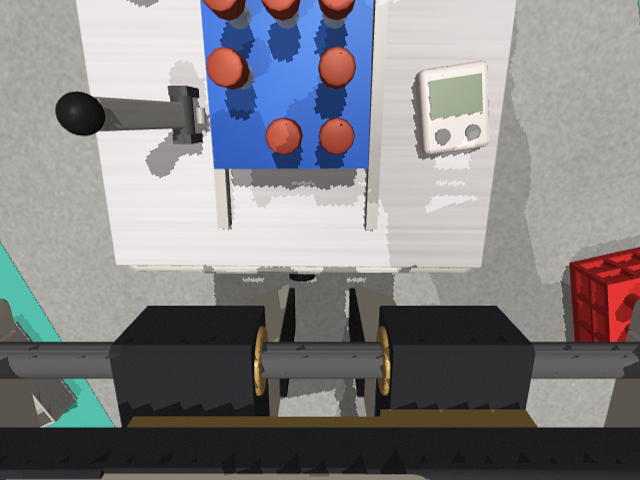

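The wrist view shows the rack's front edge at row 168 (columns 214–370), square to the tool, with the lever on the left, knob at (80,113). Next I descend in front of the rack.

Emit:
{"api": "step_arm", "payload": {
  "motion": [
    [[0,0.03,0.5],0],
    [[0,0.03,1.0],0],
    [[0,0.03,1.4],0],
    [[0,0.03,1.55],0],
    [[0.1,0.03,1.555],0],
    [[0.2,0.03,1.555],0],
    [[0.35,0.03,1.555],0],
    [[0.5,0.03,1.555],0],
    [[0.55,0.03,1.555],0],
    [[0.6,0.03,1.555],0]
  ]
}}

```text
time: 2.65
tool_pos: [0.4779, -0.0003, 0.1563]
tool_rot: [3.141, 0.0, -0.346]
contact_force: [0.4, -0.6, 0.5]
opening: 0.0232
grip_force: 0.0
```

Emit:
{"api": "step_arm", "payload": {
  "motion": [
    [[0.04,0,0],0],
    [[0.08,0,0],0],
    [[0.12,0,0],0],
    [[0.16,0,0],0],
    [[0.2,0,0],0],
    [[0.24,0,0],0],
    [[0.28,0,0],0],
    [[0.32,0,0],0],
    [[0.36,0,0],0],
    [[0.4,0,0],0]
  ]
}}

```text
time: 3.9
tool_pos: [0.499, -0.0079, 0.1563]
tool_rot: [3.141, 0.003, -0.346]
contact_force: [-6.5, 2.4, 3.6]
opening: 0.0235
grip_force: 2.9
```

```bash
python3 - <<'E'
from h import *
plan(-.02,-.02,.156)
c=robot.read_camera("wrist");cv2.imwrite("pics/w2.png",c["pixels"][:,:,::-1])
E
```

```text
t 3.9 now [-0.0416 -0.0222  0.1563] F [-6.49  2.37  3.64] shift [ 0.361 -0.037  0.003] spin 0.001
```

View pics/w2.png

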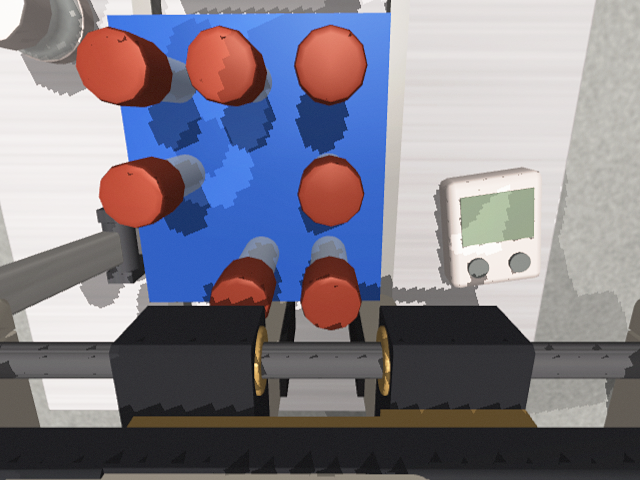

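The rack slides square to the tool, front edge on the fingers, at about 7 N of friction. I'll keep pushing slowly.

Emit:
{"api": "step_arm", "payload": {
  "motion": [
    [[0.03,0.0,0],0],
    [[0.06,0.0,0],0],
    [[0.09,0,0],0],
    [[0.12,0,0],0],
    [[0.14,0,0],0],
    [[0.16,0,0],0],
    [[0.18,0,0],0],
    [[0.2,0,0],0]
  ]
}}

```text
time: 4.95
tool_pos: [0.5105, -0.012, 0.1563]
tool_rot: [3.141, 0.003, -0.346]
contact_force: [-4.4, 2.6, 3.1]
opening: 0.0236
grip_force: 2.7
```

```bash
python3 - <<'E'
from h import *
plan(-.02,-.02,.156)
E
```

```text
t 4.95 now [-0.0294 -0.0222  0.1563] F [-4.37  2.56  3.06] shift [ 0.156 -0.037  0.004] spin 0.001
```

Emit:
{"api": "step_arm", "payload": {
  "motion": [
    [[0.02,0,0],0],
    [[0.04,0,0],0],
    [[0.06,0,0],0],
    [[0.08,0,0],0]
  ]
}}

```text
time: 5.45
tool_pos: [0.515, -0.0136, 0.1562]
tool_rot: [3.141, 0.003, -0.346]
contact_force: [-4.9, 1.8, 4.1]
opening: 0.0236
grip_force: 2.7
```

Emit:
{"api": "step_arm", "payload": {
  "motion": [
    [[0.01,0,0],0],
    [[0.02,0,0],0],
    [[0.02,0,0],0]
  ]
}}

```text
time: 5.82
tool_pos: [0.5163, -0.0141, 0.1563]
tool_rot: [3.141, 0.002, -0.346]
contact_force: [-5.2, 2.3, 2.8]
opening: 0.0233
grip_force: 2.5
```

Emit:
{"api": "step_arm", "payload": {
  "motion": [
    [[0.01,0,0],0],
    [[0.02,0,0],0],
    [[0.02,0,0],0]
  ]
}}

```text
time: 6.2
tool_pos: [0.5174, -0.0145, 0.1563]
tool_rot: [3.141, 0.002, -0.346]
contact_force: [-4.9, 2.0, 3.6]
opening: 0.0232
grip_force: 2.5
```

Emit:
{"api": "step_arm", "payload": {
  "motion": [
    [[0.01,0,0],0],
    [[0.02,0,0],0],
    [[0.02,0,0],0]
  ]
}}

```text
time: 6.58
tool_pos: [0.5185, -0.0149, 0.1563]
tool_rot: [3.141, 0.002, -0.346]
contact_force: [-4.5, 1.3, 2.2]
opening: 0.0235
grip_force: 2.5
```

Emit:
{"api": "step_arm", "payload": {
  "motion": [
    [[0.01,0,0],0],
    [[0.02,0,0],0],
    [[0.02,0,0],0]
  ]
}}

```text
time: 6.95
tool_pos: [0.5196, -0.0153, 0.1562]
tool_rot: [3.141, 0.003, -0.346]
contact_force: [-4.8, 1.5, 2.7]
opening: 0.0235
grip_force: 2.5
```

Emit:
{"api": "step_arm", "payload": {
  "motion": [
    [[0.01,0,0],0],
    [[0.02,0,0],0],
    [[0.02,0,0],0]
  ]
}}

```text
time: 7.32
tool_pos: [0.5201, -0.0154, 0.1563]
tool_rot: [3.141, 0.004, -0.346]
contact_force: [-6.7, 2.0, 5.6]
opening: 0.0238
grip_force: 3.8
```

Emit:
{"api": "step_arm", "payload": {
  "motion": [
    [[0.004,0,0],0],
    [[0.008,0,0],0],
    [[0.008,0,0],0]
  ]
}}

```text
time: 7.7
tool_pos: [0.5202, -0.0155, 0.1563]
tool_rot: [3.141, 0.005, -0.346]
contact_force: [-8.4, 2.8, 5.8]
opening: 0.0234
grip_force: 4.6
```

Emit:
{"api": "step_arm", "payload": {
  "motion": [
    [[0.004,0,0],0],
    [[0.008,0,0],0],
    [[0.008,0,0],0]
  ]
}}

```text
time: 8.07
tool_pos: [0.5204, -0.0155, 0.1563]
tool_rot: [3.141, 0.005, -0.346]
contact_force: [-10.0, 2.7, 7.1]
opening: 0.0233
grip_force: 5.1
```

Emit:
{"api": "step_arm", "payload": {
  "motion": [
    [[0.004,0,0],0],
    [[0.008,0,0],0],
    [[0.008,0,0],0]
  ]
}}

```text
time: 8.45
tool_pos: [0.5205, -0.0155, 0.1563]
tool_rot: [3.141, 0.006, -0.345]
contact_force: [-11.3, 4.0, 7.1]
opening: 0.0237
grip_force: 5.9
```

```bash
python3 - <<'E'
from h import *
s=robot.observe();print(s["tool_pos"],s["contact_force"],s["torque"])
c=robot.read_camera("wrist");cv2.imwrite("pics/w3.png",c["pixels"][:,:,::-1])
s=robot.observe();print(s["tool_pos"],s["contact_force"])
E
```

```text
[ 0.52045782 -0.01549128  0.15628016] [-11.28553165   4.03093564   7.13262181] [0.81262955 1.71112644 0.21538629]
[ 0.52046228 -0.01548634  0.15627403] [-10.65446363   4.24287523   8.60748199]
```

View pics/w3.png

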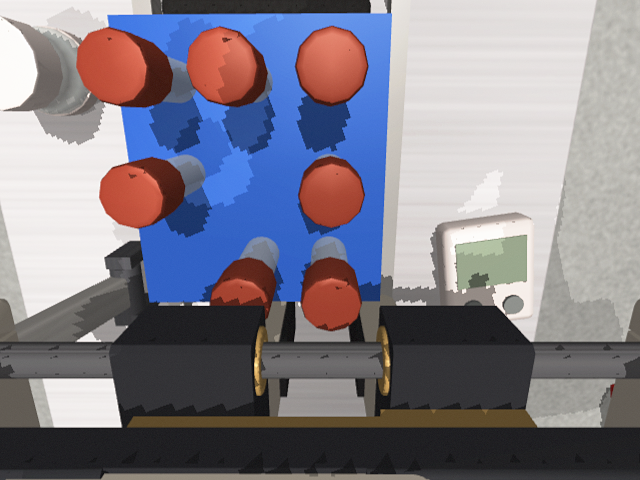

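The rack sits level against the dark buffer (row 5) at about 11.5 N in total. I'll press a little more.

Emit:
{"api": "step_arm", "payload": {
  "motion": [
    [[0.004,0,0],0],
    [[0.008,0,0],0],
    [[0.008,0,0],0]
  ]
}}

```text
time: 8.88
tool_pos: [0.5207, -0.0155, 0.1563]
tool_rot: [3.141, 0.007, -0.345]
contact_force: [-11.4, 4.5, 8.0]
opening: 0.0233
grip_force: 6.4
```

Emit:
{"api": "step_arm", "payload": {
  "motion": [
    [[0.004,0,0],0],
    [[0.008,0,0],0],
    [[0.008,0,0],0],
    [[0.008,0,0],0]
  ]
}}

```text
time: 9.38
tool_pos: [0.5208, -0.0156, 0.1563]
tool_rot: [3.141, 0.008, -0.345]
contact_force: [-13.7, 4.5, 10.5]
opening: 0.0235
grip_force: 6.9
```

Emit:
{"api": "step_arm", "payload": {
  "motion": [
    [[0.004,0,0],0],
    [[0.008,0,0],0],
    [[0.008,0,0],0],
    [[0.008,0,0],0]
  ]
}}

```text
time: 9.88
tool_pos: [0.5209, -0.0156, 0.1563]
tool_rot: [3.141, 0.009, -0.345]
contact_force: [-14.6, 5.4, 12.1]
opening: 0.0236
grip_force: 7.8
```

```bash
python3 - <<'E'
from h import *
s=robot.observe();print(s["tool_pos"],s["contact_force"],s["tool_rot"]); plan(-.02,-.02,.156)
E
```

```text
[ 0.52085559 -0.01555256  0.15628446] [-14.55280495   5.41357944  12.14106312] [ 3.14108296  0.00857387 -0.34525055]
t 9.875 now [-0.0185 -0.022   0.1563] F [-14.55   5.41  12.14] shift [-0.026 -0.034  0.005] spin 0.001
```

Emit:
{"api": "step_arm", "payload": {
  "motion": [
    [[0,0,-0.005],0],
    [[0,0,-0.01],0],
    [[0,0,-0.01],0]
  ]
}}

```text
time: 10.25
tool_pos: [0.5211, -0.0156, 0.1563]
tool_rot: [3.141, 0.009, -0.345]
contact_force: [-11.2, 5.3, 5.7]
opening: 0.0239
grip_force: 6.5
```

```bash
python3 - <<'E'
from h import *
s=robot.observe();print(s["tool_pos"],s["contact_force"],s["tool_rot"],s["torque"])
E
```

```text
[ 0.52108811 -0.01557754  0.15630076] [-11.20279841   5.2545295    5.73617963] [ 3.14116034  0.00850991 -0.34535638] [0.99932196 1.96307597 0.23037444]
```

Emit:
{"api": "step_arm", "payload": {
  "motion": [
    [[0.004,0,0],0],
    [[0.008,0,-0.002],0],
    [[0.008,0,-0.004],0],
    [[0.008,0,-0.004],0],
    [[0.008,0,-0.004],0]
  ]
}}

```text
time: 10.88
tool_pos: [0.5212, -0.0156, 0.1563]
tool_rot: [3.141, 0.009, -0.345]
contact_force: [-13.0, 5.8, 6.1]
opening: 0.0236
grip_force: 6.9
```

```bash
python3 - <<'E'
from h import *
s=robot.observe();print(s["tool_pos"],s["contact_force"],s["tool_rot"],s["torque"])
E
```

```text
[ 0.52122339 -0.01561717  0.15632986] [-13.03204436   5.79574108   6.13971352] [ 3.14109158  0.00941236 -0.34529796] [1.13383458 1.97369254 0.26576656]
```

Pressed home: about 14 N in total, less at most 7 N of friction, leaves roughly 7–9 N on the buffer. Now I retreat and rise.

Emit:
{"api": "step_arm", "payload": {
  "motion": [
    [[-0.02,0,0],0],
    [[-0.05,0,0],0],
    [[-0.12,0,0],0],
    [[-0.3,0,0],0],
    [[-0.6,0,0],0],
    [[-0.6,0,-0.6],0],
    [[-0.6,0,-1.2],0],
    [[-0.6,0,-1.7],0],
    [[-0.6,0,-1.7],0]
  ],
  "hand": 255
}}

```text
time: 12.0
tool_pos: [0.4921, -0.0053, 0.2616]
tool_rot: [-3.141, -0.006, -0.346]
contact_force: [-0.7, 0.3, 0.1]
opening: 0.0004
grip_force: 0.0
```

```bash
python3 - <<'E'
from h import *
plan(-.025,.135,.258)
c=robot.read_camera("wrist");cv2.imwrite("pics/w4.png",c["pixels"][:,:,::-1])
E
```

```text
t 12.0 now [-0.049  -0.0222  0.2616] F [-0.65  0.25  0.1 ] shift [ 0.4   -2.62   0.065] spin 0.0
```

View pics/w4.png

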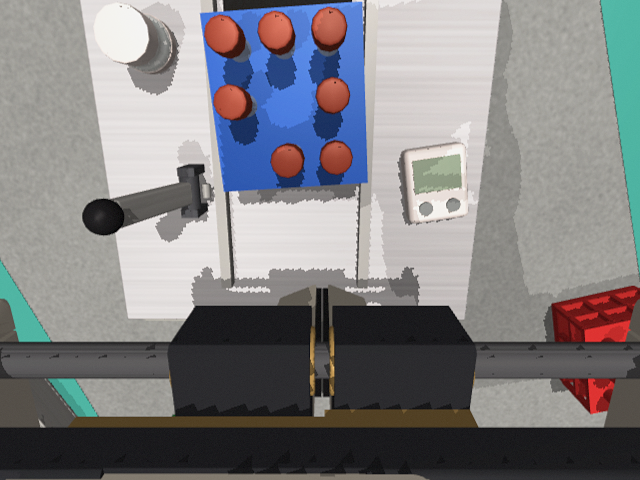

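The rack has yawed slightly: its front edge is at row 190 on the left and 182 on the right. I'll measure it before going for the gate.

```bash
cat >> h.py <<'E'
def wray(c,s,u,v,z):
    T=np.array(c["T_tool_cam"]);Rt=R.from_euler("xyz",s["tool_rot"]).as_matrix()
    d=np.linalg.inv(np.array(c["intrinsics"]))@[u,v,1.];d=Rt@T[:3,:3]@np.array([d[0],-d[1],-d[2]])
    o=s["tool_pos"]+Rt@T[:3,3];return toS(o+d*(z-o[2])/d[2])
def rackedge():
    s=robot.observe();c=robot.read_camera("wrist");h=cv2.cvtColor(c["pixels"],cv2.COLOR_RGB2HSV)
    m=cv2.inRange(h,(105,120,140),(125,255,255))
    m=cv2.morphologyEx(m,cv2.MORPH_OPEN,np.ones((3,3)))
    P=[];
    for u in range(150,460,4):
        v=np.where(m[:300,u])[0]
        if len(v)>20: P.append(wray(c,s,u,v.max()+.5,.155))
    P=np.array(P);f=cv2.fitLine(P[3:-3,:2].astype(np.float32),cv2.DIST_HUBER,0,.001,.001).ravel()
    print("front edge yaw deg",np.degrees(np.arctan2(-f[0]/f[1],1)),"x at y=0",f[2]-f[3]*f[0]/f[1],"y range",P[0,1],P[-1,1],"resid",np.round(np.abs((P[:,0]-f[2])-(P[:,1]-f[3])*f[0]/f[1]).max(),4))
    return c,s
E
python3 - <<'E'
from h import *
c,s=rackedge()
print("rail L",wray(c,s,222,285,.107),wray(c,s,207,110,.107),"R",wray(c,s,362,280,.107),wray(c,s,370,120,.107))
print("knob",wray(c,s,103,216,.194),"hinge block",wray(c,s,193,190,.12))
E
```

```text
front edge yaw deg 3.440924 x at y=0 -0.00881687 y range 0.0425 -0.0503 resid 0.0684
rail L [-0.0954  0.0561  0.107 ] [0.0367 0.0569 0.107 ] R [-0.0912 -0.0549  0.107 ] [ 0.0299 -0.0571  0.107 ]
knob [-0.0184  0.0926  0.194 ] hinge block [-0.0172  0.0677  0.12  ]
```

The yaw is 3.4°, which puts the rack's left corner under the lever. I'll square it with another gentle push, fingers spread to span both sides of its face.

Emit:
{"api": "step_arm", "payload": {
  "motion": [
    [[0,0,0.4],0],
    [[0,0,0.8],0],
    [[0,0,1.2],0],
    [[0,0,1.6],0],
    [[0,0,1.75],0],
    [[0.1,0,1.75],0],
    [[0.2,0,1.75],0],
    [[0.28,0,1.75],0],
    [[0.34,0,1.75],0],
    [[0.38,0,1.75],0]
  ],
  "hand": 144
}}

```text
time: 13.35
tool_pos: [0.5129, -0.0129, 0.1544]
tool_rot: [3.142, -0.0, -0.346]
contact_force: [-0.7, 0.1, 0.3]
opening: 0.0398
grip_force: 0.0
```

Emit:
{"api": "step_arm", "payload": {
  "motion": [
    [[0.01,0,0],0],
    [[0.02,0,0],0],
    [[0.03,0,0],0],
    [[0.04,0,0],0],
    [[0.05,0,0],0],
    [[0.06,0,0],0],
    [[0.06,0,0],0]
  ]
}}

```text
time: 14.22
tool_pos: [0.516, -0.014, 0.1542]
tool_rot: [3.142, -0.0, -0.346]
contact_force: [0.4, -0.1, 0.9]
opening: 0.0398
grip_force: 0.0
```

```bash
python3 - <<'E'
from h import *
plan(-.018,-.022,.1565);print(robot.observe()["opening"])
E
```

```text
t 14.225 now [-0.0235 -0.0223  0.1542] F [ 0.35 -0.08  0.86] shift [ 0.092 -0.004 -0.038] spin 0.0
0.0397878779204387
```

Emit:
{"api": "step_arm", "payload": {
  "motion": [
    [[0.01,0,0],0],
    [[0.02,0,-0.01],0],
    [[0.03,0,-0.01],0],
    [[0.04,0,-0.02],0],
    [[0.04,0,-0.02],0]
  ]
}}

```text
time: 14.85
tool_pos: [0.5175, -0.0144, 0.1551]
tool_rot: [3.142, 0.002, -0.346]
contact_force: [-3.2, 3.3, -0.9]
opening: 0.0397
grip_force: 2.0
```

Emit:
{"api": "step_arm", "payload": {
  "motion": [
    [[0.01,0,0],0],
    [[0.02,0,0],0],
    [[0.02,0,0],0]
  ]
}}

```text
time: 15.22
tool_pos: [0.5182, -0.0144, 0.1551]
tool_rot: [-3.141, 0.003, -0.346]
contact_force: [-6.0, 4.2, 0.4]
opening: 0.0403
grip_force: 3.3
```

Emit:
{"api": "step_arm", "payload": {
  "motion": [
    [[0.008,0,0],0],
    [[0.015,0,0],0],
    [[0.015,0,0],0]
  ]
}}

```text
time: 15.6
tool_pos: [0.5186, -0.0144, 0.155]
tool_rot: [-3.141, 0.004, -0.346]
contact_force: [-7.2, 6.3, 1.7]
opening: 0.0404
grip_force: 4.2
```

```bash
cat >> h.py <<'E'
def rackyaw():
    s=robot.observe();c=robot.read_camera("wrist");h=cv2.cvtColor(c["pixels"],cv2.COLOR_RGB2HSV)
    m=cv2.morphologyEx(cv2.inRange(h,(105,120,140),(125,255,255)),cv2.MORPH_OPEN,np.ones((3,3)))
    for nm,f in(("right",lambda v:np.where(m[v])[0].max()+.5),("left",lambda v:np.where(m[v])[0].min()-.5)):
        P=np.array([wray(c,s,f(v),v,.155) for v in range(5,300,5) if m[v].sum()>50*255])
        l=cv2.fitLine(P[:,:2].astype(np.float32),cv2.DIST_WELSCH,0,.0005,.001).ravel();print(nm,"yaw",np.degrees(np.arctan2(l[1]/l[0],1)).round(2),"y at x=.04",l[3]+(.04-l[2])*l[1]/l[0])
    P=np.array([wray(c,s,u,np.where(m[:,u])[0].min()-.5,.155) for u in range(100,400,4) if m[:,u].sum()>50*255])
    l=cv2.fitLine(P[:,:2].astype(np.float32),cv2.DIST_WELSCH,0,.0005,.001).ravel();print("far yaw",np.degrees(np.arctan2(-l[0]/l[1],1)).round(2),"x at y=0",l[2]-l[3]*l[0]/l[1])
    P=np.array([wray(c,s,u,np.where(m[:,u])[0].max()+.5,.155) for u in range(150,400,4) if m[:,u].sum()>50*255])
    l=cv2.fitLine(P[:,:2].astype(np.float32),cv2.DIST_WELSCH,0,.0005,.001).ravel();print("near yaw",np.degrees(np.arctan2(-l[0]/l[1],1)).round(2),"x at y=0",l[2]-l[3]*l[0]/l[1])
    return c,s
E
python3 - <<'E'
from h import *
c,s=rackyaw();print(s["contact_force"])
cv2.imwrite("pics/w5.png",c["pixels"][:,:,::-1])
E
```

```text
right yaw 3.06 y at x=.04 -0.047877677
left yaw -13.04 y at x=.04 0.033462793
far yaw 3.09 x at y=0 0.09182889
near yaw 6.57 x at y=0 0.0026162928
[-7.15423404  6.28548482  1.7491844 ]
```

View pics/w5.png

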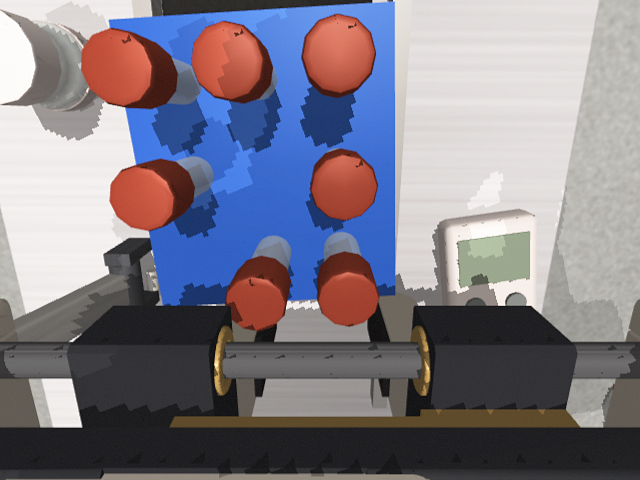

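Still yawed about 3°: far edge at row 20 left and 3 right, with only the left finger bearing. I'll push on so it rotates square.

Emit:
{"api": "step_arm", "payload": {
  "motion": [
    [[0.008,0,0],0],
    [[0.016,0,-0.004],0],
    [[0.016,0,-0.004],0]
  ]
}}

```text
time: 16.02
tool_pos: [0.5191, -0.0144, 0.1551]
tool_rot: [-3.141, 0.005, -0.345]
contact_force: [-7.7, 6.3, 2.3]
opening: 0.0401
grip_force: 4.9
```

Emit:
{"api": "step_arm", "payload": {
  "motion": [
    [[0.008,0,0],0],
    [[0.016,0,-0.004],0],
    [[0.016,0,-0.004],0]
  ]
}}

```text
time: 16.4
tool_pos: [0.5196, -0.0143, 0.1553]
tool_rot: [-3.141, 0.007, -0.345]
contact_force: [-8.7, 7.4, 2.3]
opening: 0.0397
grip_force: 5.7
```

```bash
python3 - <<'E'
from h import *
c,s=rackyaw();print(toS(s["tool_pos"]),s["contact_force"])
E
```

```text
right yaw 2.84 y at x=.04 -0.047698714
left yaw -10.28 y at x=.04 0.033645857
far yaw 2.93 x at y=0 0.09263025
near yaw 5.76 x at y=0 0.0037943558
[-0.0201 -0.0213  0.1553] [-8.74504998  7.42178384  2.26712589]
```

Pushing further left gives a better turning arm. I'll back off, open to 80 mm and push with the left finger only, near y = +28 mm.

Emit:
{"api": "step_arm", "payload": {
  "motion": [
    [[-0.05,0,0],0],
    [[-0.12,0,0],0],
    [[-0.18,0,0],0],
    [[-0.18,0,0],0],
    [[-0.18,0,0],0],
    [[-0.14,0,0],0],
    [[-0.11,0,0],0],
    [[-0.08,0,0],0],
    [[-0.06,0,0],0],
    [[-0.06,0,0],0]
  ],
  "hand": 33
}}

```text
time: 17.7
tool_pos: [0.5183, -0.0149, 0.1558]
tool_rot: [3.141, 0.001, -0.346]
contact_force: [-1.9, 0.8, 1.1]
opening: 0.0799
grip_force: 1.1
```

Emit:
{"api": "step_arm", "payload": {
  "motion": [
    [[0.01,0,0],0],
    [[0.02,0,0],0],
    [[0.03,0,0],0],
    [[0.03,0,0],0]
  ]
}}

```text
time: 18.2
tool_pos: [0.5194, -0.0148, 0.1558]
tool_rot: [-3.141, 0.002, -0.346]
contact_force: [-5.5, 4.2, 3.9]
opening: 0.0797
grip_force: 3.1
```

```bash
python3 - <<'E'
from h import *
c,s=rackyaw();print(toS(s["tool_pos"]),s["contact_force"],s["opening"])
E
```

```text
right yaw 0.97 y at x=.04 -0.046320457
left yaw -9.14 y at x=.04 0.035389453
far yaw 1.02 x at y=0 0.09266007
near yaw 4.83 x at y=0 0.002959488
[-0.0201 -0.0218  0.1558] [-5.45593146  4.15626089  3.9045929 ] 0.07974353255161677
```

Yaw is down to 1°. A bit more.

Emit:
{"api": "step_arm", "payload": {
  "motion": [
    [[0.008,0,0],0],
    [[0.016,0,-0.004],0],
    [[0.016,0,-0.004],0]
  ]
}}

```text
time: 18.62
tool_pos: [0.5202, -0.0148, 0.1558]
tool_rot: [-3.141, 0.003, -0.346]
contact_force: [-4.6, 5.0, 1.5]
opening: 0.0799
grip_force: 3.1
```

```bash
python3 - <<'E'
from h import *
c,s=rackyaw();print(toS(s["tool_pos"]),s["contact_force"],s["opening"])
E
```

```text
right yaw 0.61 y at x=.04 -0.046343748
left yaw -7.8 y at x=.04 0.03645601
far yaw 0.47 x at y=0 0.0931728
near yaw 6.53 x at y=0 0.0054248334
[-0.0194 -0.0215  0.1558] [-4.56411292  4.99709528  1.54986518] 0.07987692937462573
```

Emit:
{"api": "step_arm", "payload": {
  "motion": [
    [[0.008,0,0],0],
    [[0.016,0,0],0],
    [[0.016,0,0],0]
  ]
}}

```text
time: 19.05
tool_pos: [0.5206, -0.0148, 0.1558]
tool_rot: [-3.141, 0.004, -0.345]
contact_force: [-7.3, 5.7, 3.7]
opening: 0.0801
grip_force: 4.2
```

```bash
python3 - <<'E'
from h import *
c,s=rackyaw();print(toS(s["tool_pos"]),s["contact_force"],s["opening"])
E
```

```text
right yaw 0.43 y at x=.04 -0.046388034
left yaw -8.83 y at x=.04 0.037866607
far yaw 0.37 x at y=0 0.09349894
near yaw 2.33 x at y=0 0.0029713046
[-0.0189 -0.0214  0.1558] [-7.25339368  5.73143032  3.74694138] 0.0800985253533536
```

Emit:
{"api": "step_arm", "payload": {
  "motion": [
    [[-0.02,0,0],0],
    [[-0.04,0,0],0],
    [[-0.07,0,0],0],
    [[-0.12,0,0],0],
    [[-0.25,0,0],0],
    [[-0.5,0,0],0],
    [[-0.5,0,-0.6],0],
    [[-0.5,0,-1.2],0],
    [[-0.5,0,-1.75],0],
    [[-0.5,0,-1.75],0]
  ]
}}

```text
time: 20.35
tool_pos: [0.4948, -0.0061, 0.2637]
tool_rot: [-3.141, -0.006, -0.346]
contact_force: [0.0, 0.5, -1.5]
opening: 0.0802
grip_force: 0.0
```

```bash
python3 - <<'E'
from h import *
rackyaw();c,s=rackedge()
print("knob",wray(c,s,103,216,.194))
plan(-.025,.137,.258)
E
```

```text
right yaw 0.21 y at x=.04 -0.046285786
left yaw 0.2 y at x=.04 0.04303946
far yaw 0.1 x at y=0 0.09318662
near yaw -0.96 x at y=0 -0.0035974607
front edge yaw deg 0.43975237 x at y=0 -0.0064435983 y range 0.0431 -0.0462 resid 0.0668
knob [-0.0161  0.0939  0.194 ]
t 20.45 now [-0.0475 -0.0223  0.2608] F [-0.16  1.28 -1.66] shift [ 0.377 -2.655  0.046] spin 0.0
```

Squared: yaw 0.2° and the front face clear of the lever by about 4 mm. Next, move to the outer side of the lever.

Emit:
{"api": "step_arm", "payload": {
  "motion": [
    [[0.1,-0.7,0],0],
    [[0.2,-1.4,0],0],
    [[0.3,-2.1,0],0],
    [[0.377,-2.75,0],0],
    [[0.377,-2.75,0],0],
    [[0.377,-2.75,0.5],0],
    [[0.377,-2.75,1.0],0],
    [[0.377,-2.75,1.4],0],
    [[0.377,-2.75,1.4],0]
  ],
  "hand": 255
}}

```text
time: 21.58
tool_pos: [0.5692, 0.1404, 0.1746]
tool_rot: [3.138, 0.005, -0.347]
contact_force: [0.0, 0.1, -0.1]
opening: 0.0005
grip_force: 0.0
```

```bash
python3 - <<'E'
from h import *
plan(-.025,.055,.177);print(robot.observe()["opening"])
E
```

```text
t 21.575 now [-0.026   0.141   0.1746] F [ 0.03  0.11 -0.07] shift [ 0.016  1.434 -0.036] spin -0.0
0.0004617209880198764
```

Emit:
{"api": "step_arm", "payload": {
  "motion": [
    [[0,0.1,0],0],
    [[0,0.15,0],0],
    [[0,0.2,0],0],
    [[0,0.24,0],0],
    [[0,0.27,0],0],
    [[0,0.3,0],0],
    [[0,0.33,0],0],
    [[0,0.36,0],0],
    [[0,0.39,0],0],
    [[0,0.42,0],0]
  ]
}}

```text
time: 22.82
tool_pos: [0.5632, 0.1186, 0.1781]
tool_rot: [-3.14, -0.002, -0.346]
contact_force: [0.9, 5.0, 4.2]
opening: 0.0005
grip_force: 2.8
```

Emit:
{"api": "step_arm", "payload": {
  "motion": [
    [[0,0.03,0],0],
    [[0,0.06,0],0],
    [[0,0.1,0],0],
    [[0,0.13,0],0],
    [[0,0.16,0],0],
    [[0,0.2,0],0],
    [[0,0.23,0],0],
    [[0,0.26,0],0]
  ]
}}

```text
time: 23.82
tool_pos: [0.5572, 0.1029, 0.177]
tool_rot: [3.141, 0.0, -0.346]
contact_force: [2.2, 4.0, 3.8]
opening: 0.0006
grip_force: 2.1
```

```bash
python3 - <<'E'
from h import *
plan(-.025,.05,.177)
E
```

```text
t 23.825 now [-0.0245  0.1017  0.177 ] F [2.17 4.   3.79] shift [-0.008  0.862  0.001] spin 0.0
```

Force is about 6 N, steady. Continue.

Emit:
{"api": "step_arm", "payload": {
  "motion": [
    [[0,0.04,0],0],
    [[0,0.08,0],0],
    [[0,0.12,0],0],
    [[0,0.16,0],0],
    [[0,0.2,0],0],
    [[0,0.24,0],0],
    [[0,0.28,0],0],
    [[0,0.32,0],0],
    [[0,0.36,0],0],
    [[0,0.4,0],0]
  ]
}}

```text
time: 25.08
tool_pos: [0.5489, 0.0805, 0.1767]
tool_rot: [3.141, 0.001, -0.346]
contact_force: [1.5, 3.3, -1.5]
opening: 0.0004
grip_force: 1.7
```

Emit:
{"api": "step_arm", "payload": {
  "motion": [
    [[0,0.03,0],0],
    [[0,0.06,0],0],
    [[0,0.09,0],0],
    [[0,0.12,0],0],
    [[0,0.15,0],0],
    [[0,0.18,0],0],
    [[0,0.21,0],0],
    [[0,0.24,0],0]
  ]
}}

```text
time: 26.08
tool_pos: [0.5442, 0.0667, 0.1772]
tool_rot: [3.141, -0.0, -0.346]
contact_force: [0.6, 0.7, 0.3]
opening: 0.0002
grip_force: 0.7
```

Emit:
{"api": "step_arm", "payload": {
  "motion": [
    [[0,0.05,0],0],
    [[0,0.1,0],0],
    [[0,0.15,0],0],
    [[0,0.2,0],0],
    [[0,0.25,0],0],
    [[0,0.25,0],0]
  ]
}}

```text
time: 26.82
tool_pos: [0.5391, 0.0525, 0.1772]
tool_rot: [3.141, -0.0, -0.347]
contact_force: [0.2, 0.5, 0.9]
opening: 0.0005
grip_force: 0.0
```

Emit:
{"api": "step_arm", "payload": {
  "motion": [
    [[0,0,-0.5],0],
    [[0,0,-1.0],0],
    [[0,0,-1.4],0],
    [[-0.5,0.2,-1.4],0],
    [[-1.0,0.6,-1.4],0],
    [[-1.0,0.6,-1.4],0]
  ]
}}

```text
time: 27.58
tool_pos: [0.4688, 0.0392, 0.2615]
tool_rot: [3.141, 0.0, -0.347]
contact_force: [0.3, 1.0, -0.1]
opening: 0.0007
grip_force: 0.0
```

```bash
python3 - <<'E'
from h import *
rackyaw();c,s=rackedge();print(s["time"],toS(s["tool_pos"]))
cv2.imwrite("pics/w6.png",c["pixels"][:,:,::-1])
E
```

```text
right yaw 0.18 y at x=.04 -0.04620477
left yaw 0.26 y at x=.04 0.0431471
far yaw 6.68 x at y=0 0.055281583
near yaw 5.34 x at y=0 -0.004455524
front edge yaw deg 0.4457971 x at y=0 -0.006673048 y range 0.0431 -0.0464 resid 0.0345
27.625 [-0.0846  0.0124  0.2617]
```

View pics/w6.png

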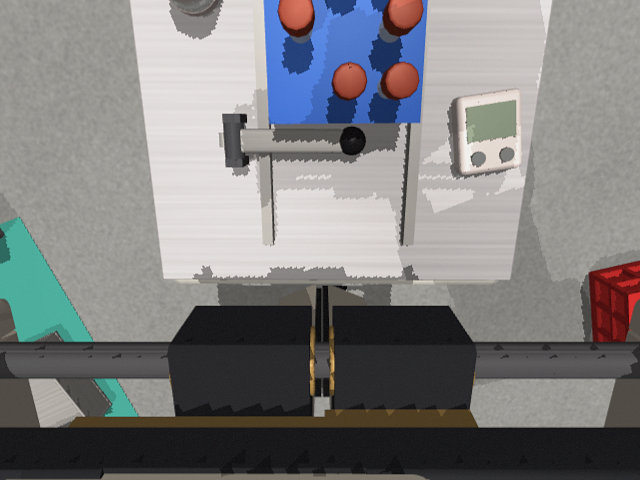

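The lever lies across the channel from (232,140) to the knob at (352,140), in front of the rack, which stands square and unmoved. Quick knob check, then hand in.

```bash
python3 - <<'E'
from h import *
s=robot.observe();c=robot.read_camera("wrist");k=wray(c,s,352,140,.115);print(k)
if abs(k[1]+.008)<.006: print(robot.hand_in())
E
```

```text
[-0.0177 -0.0092  0.115 ]
the job is handed in; nothing more can be done
None
```

The job is handed in, verdict not shown: the rack was pressed home on the buffer (est. 7–9 N), re-squared with a second push after it yawed about 3° on release, and the gate lever snapped shut flat in front of it (about 7 N at most at readings), with no bystander touched as far as the views show.

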